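# Lid the glazed jars

## Task

Four glazed jars and their lids are back from the kiln and mixed up on the studio table. Put each lid on the jar of the same colour, knob up and sitting flat with its foot inside the mouth; set the lids down rather than dropping them. Leave the jars, the pink unglazed cup and the white bowl standing where they are.

Things in the scene. Friction and masses are not known exactly. Their poses are not given: they have to be found in the camera images.
- jar_blue: blue-glazed open stoneware jar standing upright, loose, about 450 g: 70 mm tall, 92 mm across the belly, 80 mm across the rim, round mouth 70 mm wide, 8 mm thick floor. Origin: centre of its underside; z up along its axis, the rim is at z = 70 mm.
- jar_green: green-glazed open stoneware jar standing upright, loose, about 450 g: 70 mm tall, 92 mm across the belly, 80 mm across the rim, round mouth 70 mm wide, 8 mm thick floor. Origin: centre of its underside; z up along its axis, the rim is at z = 70 mm.
- jar_yellow: yellow-glazed open stoneware jar standing upright, loose, about 450 g: 70 mm tall, 92 mm across the belly, 80 mm across the rim, round mouth 70 mm wide, 8 mm thick floor. Origin: centre of its underside; z up along its axis, the rim is at z = 70 mm.
- jar_red: red-glazed open stoneware jar standing upright, loose, about 450 g: 70 mm tall, 92 mm across the belly, 80 mm across the rim, round mouth 70 mm wide, 8 mm thick floor. Origin: centre of its underside; z up along its axis, the rim is at z = 70 mm.
- lid_blue_knob (a point): blue-glazed loose lid, 140 g, knob up on the table: disc 86 mm wide, 6 thick; below it a foot 52 mm wide, 8 deep (9 mm play in a jar mouth); on top a round knob 24 mm wide, 36 tall, straight-sided but for its top 4 mm. Point: on the axis in the knob, to grip there; 36 mm above the foot underside, 22 above the disc, 14 below the knob top; seated, 98 mm above the jar underside. z up the axis.
- lid_green_knob (a point): green-glazed loose lid, 140 g, knob up on the table: disc 86 mm wide, 6 thick; below it a foot 52 mm wide, 8 deep (9 mm play in a jar mouth); on top a round knob 24 mm wide, 36 tall, straight-sided but for its top 4 mm. Point: on the axis in the knob, to grip there; 36 mm above the foot underside, 22 above the disc, 14 below the knob top; seated, 98 mm above the jar underside. z up the axis.
- lid_yellow_knob (a point): yellow-glazed loose lid, 140 g, knob up on the table: disc 86 mm wide, 6 thick; below it a foot 52 mm wide, 8 deep (9 mm play in a jar mouth); on top a round knob 24 mm wide, 36 tall, straight-sided but for its top 4 mm. Point: on the axis in the knob, to grip there; 36 mm above the foot underside, 22 above the disc, 14 below the knob top; seated, 98 mm above the jar underside. z up the axis.
- lid_red_knob (a point): red-glazed loose lid, 140 g, knob up on the table: disc 86 mm wide, 6 thick; below it a foot 52 mm wide, 8 deep (9 mm play in a jar mouth); on top a round knob 24 mm wide, 36 tall, straight-sided but for its top 4 mm. Point: on the axis in the knob, to grip there; 36 mm above the foot underside, 22 above the disc, 14 below the knob top; seated, 98 mm above the jar underside. z up the axis.
- cup: bystander: pinkish unglazed cup, loose, 76 mm across and 85 mm tall. Origin: centre of its underside, z up.
- bowl: bystander: small white bowl, loose, 90 mm across and 45 mm tall. Origin: centre of its underside, z up.

How it is judged:
At the end, for the whole second after the job is handed in: Each of the four lids rests on the jar of its own colour: axes within 13 mm, the knob point 95 to 101 mm above the underside of the jar, lid tilted less than 0.12 rad and jar less than 0.08 rad, everything at rest (horizontal distance between lid_blue_knob and jar_blue below 0.013 m and z of lid_blue_knob in the frame of jar_blue between 0.095 and 0.101 m and angle between each of lid_blue_knob, lid_green_knob, lid_yellow_knob, lid_red_knob's own z axis and vertical below 0.12 rad and angle between each of jar_blue, jar_green, jar_yellow, jar_red's own z axis and vertical below 0.08 rad and contact force between lid_blue and jar_blue above 0.2 N and linear speed of each of lid_blue, jar_blue, lid_green, jar_green, lid_yellow, jar_yellow, lid_red, jar_red below 0.02 m/s and horizontal distance between lid_green_knob and jar_green below 0.013 m and z of lid_green_knob in the frame of jar_green between 0.095 and 0.101 m and contact force between lid_green and jar_green above 0.2 N and horizontal distance between lid_yellow_knob and jar_yellow below 0.013 m and z of lid_yellow_knob in the frame of jar_yellow between 0.095 and 0.101 m and contact force between lid_yellow and jar_yellow above 0.2 N and horizontal distance between lid_red_knob and jar_red below 0.013 m and z of lid_red_knob in the frame of jar_red between 0.095 and 0.101 m and contact force between lid_red and jar_red above 0.2 N); the robot touches nothing.
It fails at once if a lid is dropped (falls freely faster than 0.7 m/s, about 25 mm) ((linear speed of lid_blue above 0.7 m/s and contact force between the fingers and lid_blue below 0.05 N) or (linear speed of lid_green above 0.7 m/s and contact force between the fingers and lid_green below 0.05 N) or (linear speed of lid_yellow above 0.7 m/s and contact force between the fingers and lid_yellow below 0.05 N) or (linear speed of lid_red above 0.7 m/s and contact force between the fingers and lid_red below 0.05 N)).
It fails at once if a jar is shifted by more than 40 mm or tipped by more than 0.35 rad (distance of any of jar_blue, jar_green, jar_yellow, jar_red from where it was at the start of the episode above 0.04 m or angle between any of jar_blue, jar_green, jar_yellow, jar_red's own z axis and vertical above 0.35 rad).
It fails at once if the cup or the bowl is shifted by more than 40 mm or tipped by more than 0.35 rad (distance of any of cup, bowl from where it was at the start of the episode above 0.04 m or angle between any of cup, bowl's own z axis and vertical above 0.35 rad).
It also fails if it takes over 120 s, if anything falls off the work surface, if the arm or the gripper's body presses on something with over 40 N, if the wrist force passes 120 N, or if a joint passes its speed limit or range.

## Robot

A 6-joint arm with a two-finger parallel gripper is mounted at the origin on the work surface. World frame = base frame: x ahead of the robot, y to its left, z up, the work surface at z = 0. Lengths are in m, angles in rad, forces in N, time in s.
With the tool pointing down it reaches from about 0.35 to 0.85 m from the base axis. Payload 8.1 kg.
Tool frame: the origin (TCP) lies at the centre of the arm's flange, where the gripper is bolted on; the fingertips stand 186 mm ahead of it and the grasp point (between the pads) lies 167 mm ahead of it (robot.grasp_offset is the distance from the TCP to the grasp point, in m); z points along the fingers, y is the line along which they close (so a half turn about z gives the same grasp; the last joint's range is limited). The gripper opens to 93 mm and grips with 3 to 60 N. Pads are 15 mm wide; open, the fingers measure 128 mm over their backs; the gripper's body (75 mm by 188 mm) begins 65 mm behind the grasp point.
Start: joints at [-1.298, 0.13, 1.488, -0, 1.523, -0.085], TCP at [0.21, -0.562, 0.405] pointing down, gripper open.
Joint ranges: [-2.96, 2.96], [-0.89, 2.26], [0.02, 2.5], [-1.34, 4.48], [0, 2.73], [-2.66, 2.66]. Speed limits (rad/s): [2.39, 2.39, 2.79, 3.14, 3.14, 3.14].

## Interface

Orientations are given as a rotation vector (axis times angle).
In Python, from plant import robot gives the robot as it stands.
- The arm moves only by the tool drive_tool, never from a script. Its argument "moves" is one flat list of numbers, 7 for each row, row after row: the finger opening in mm, from 0 to 93, then the shift along the tool's x, y, z in mm, then the turn, a rotation vector about the tool's x, y, z in degrees. A call has 1 to 8 rows; each row shifts and turns the commanded pose from where the row before left it, along the tool's axes as they then stand; what a row does not reach is not made up. A row lasts 1/10 s, in which the tool goes at most 50 mm and 8.59 degrees, less where a joint would pass 70% of its speed; a pose out of reach is approached as far as the arm can. A call is refused whole if a number of a shift passes 50 or a number of a turn 8.59, either way. A call with a gripper value outside its range is refused whole. The fingers move at their own pace and stop on an object; "grip_force" is the grip in N (left out, the last holds). Time passes only in rows, so rows that do not move let the fingers close. It gives the time, the measured TCP pose, the force, the opening and the grip force at its end, in the units of the state.
- robot.read_state(): the state, without advancing time (a new reading comes with each control period).
- robot.read_camera(name): name is "side" or "top" or "wrist"; returns a dict with "color" (480x640x3 uint8, red, green, blue), "depth" (480x640 float32, m along the optical axis (not along the pixel's ray), 0 where there is no reading), "mtx" (3x3 intrinsics, pixels), "R" (3x3) and "t" (3): a world point X has camera coordinates R X + t. Camera axes: x right, y down, z forward; pixel columns grow to the right and rows downward; lengths in m; the calibration is good to about 2 mm. A picture is of the moment at which its call begins.
- robot.close_job(): hands the job in; it is judged then, once.
The state is a dict: "t": time; "q": joint angles; "dq": joint speeds; "joint_torque": joint torques, N m; "tool_pos": TCP position; "orientation": TCP orientation; "force": force on the tool from outside, world axes, zero at the start; "wrist_torque": the same for the moment, N m; "opening": finger opening in m; "gripper_force": force on a finger pad.
Only numpy, scipy, OpenCV 4.12 (cv2) and the standard library are available. Lean on these libraries where they do the work, as an engineer would, in place of code of your own. Each camera call takes 0.05 s, during which the arm holds its last target. There are 200 camera calls.

## Working session

There is one attempt and no reset: what is moved stays moved. The work goes in short steps, Python scripts to look and compute and a tool call to move; the robot and the scene stay as the last step left them, time stands still between calls to the robot, and variables do not carry over. Pictures are saved under pics/ and viewed, at most 14 in all, crops included, and the job is handed in when it is done.

Besides the shell and the picture viewer there is one more tool, called after ">>>" in YAML: its name, and indented under it one key for each argument. drive_tool: Moves the arm, as the interface text tells. Its arguments: {"type":"object","properties":{"moves":{"type":"array","items":{"type":"number"}},"grip_force":{"type":"number"}},"required":["moves"]}

```bash
ls; mkdir -p pics; python3 - <<'E'
from plant import robot
import cv2,numpy as np
s=robot.read_state();print(s['t'],s['tool_pos'],s['orientation'],s['opening'])
for n in('top','side'):
    c=robot.read_camera(n);cv2.imwrite(f'pics/{n}0.png',c['color'][:,:,::-1]);np.savez(f'{n}0.npz',**c)
    print(n,c['mtx'].tolist(),(-c['R'].T@c['t']).round(3),c['R'].round(3).tolist())
E
```

```text
pics
0.0 [ 0.21010995 -0.56176735  0.40368538] [-3.08967306e+00 -5.58719113e-01  2.14847128e-04] 0.09268738757709197
top [[459.58226639891274, 0.0, 320.1260674441932], [0.0, 459.58226639891274, 240.80776277619358], [0.0, 0.0, 1.0]] [0.44  0.002 1.1  ] [[-0.006, -1.0, 0.012], [-0.997, 0.006, -0.078], [0.078, -0.012, -0.997]]
side [[458.7974325504559, 0.0, 321.5155512919681], [0.0, 458.7974325504559, 239.3734320821216], [0.0, 0.0, 1.0]] [0.425 0.978 0.713] [[-0.997, -0.068, -0.022], [-0.02, 0.561, -0.828], [0.069, -0.825, -0.56]]
```

View pics/top0.png

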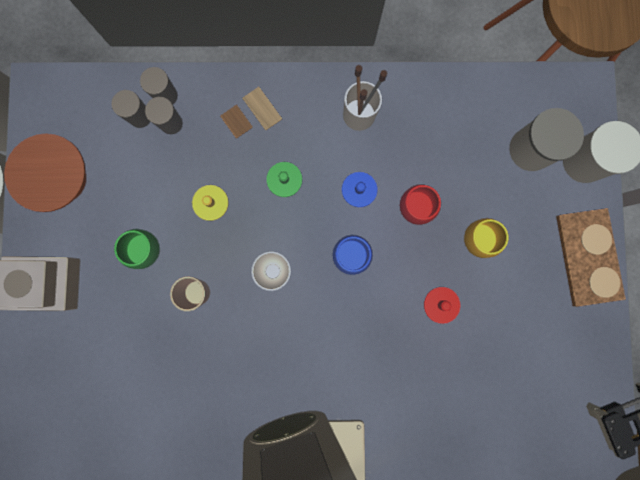

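View pics/side0.png

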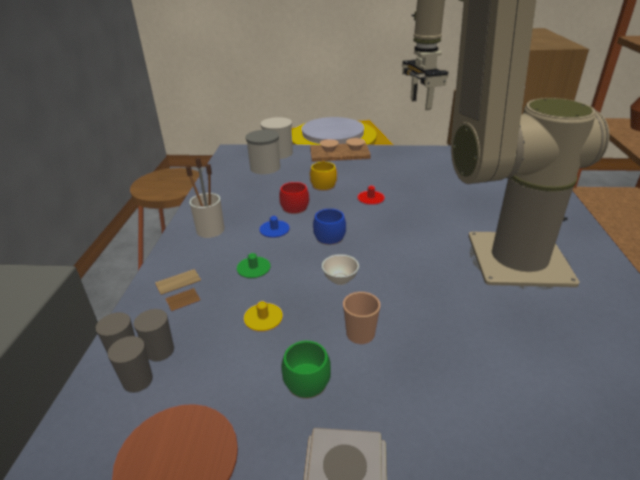

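The top view shows jars at green (136,249), blue (353,255), red (421,204) and yellow (486,238). The lids are at yellow (210,202), green (284,179), blue (360,189) and red (442,305), with the cup at (188,293) and the bowl at (271,271).

```bash
cat > h.py <<'E'
import numpy as np,cv2
SEEDS={'jg':(136,249),'jb':(353,255),'jr':(421,204),'jy':(486,238),'ly':(210,202),'lg':(284,179),'lb':(360,189),'lr':(442,305),'cup':(188,293),'bowl':(271,271)}
HUE={'g':(45,80),'b':(105,130),'y':(18,34),'r':(0,8)}
def cast(c,px,z):
    px=np.atleast_2d(px).astype(float)
    d=np.c_[px,np.ones(len(px))]@np.linalg.inv(c['mtx']).T@c['R']
    o=-c['R'].T@c['t']
    return o+d*((z-o[2])/d[:,2])[:,None]
def world(c):
    v,u=np.mgrid[:480,:640];d=c['depth']
    p=np.stack([u,v,np.ones_like(u)],-1)@np.linalg.inv(c['mtx']).T*d[...,None]
    return (p-c['t'])@c['R']
def mask(c,k):
    h=cv2.cvtColor(c['color'],cv2.COLOR_RGB2HSV)
    a,b=HUE[k];m=cv2.inRange(h,(a,110,50),(b,255,255))
    if k=='r':m|=cv2.inRange(h,(172,110,50),(180,255,255))
    return m
E
python3 - <<'E'
from h import *
c=dict(np.load('top0.npz'));W=world(c)
for n,(u,v) in SEEDS.items():
    if n in('cup','bowl'):
        zz=.085 if n=='cup' else .045
        P=W[v-35:v+35,u-35:u+35].reshape(-1,3);P=P[(P[:,2]>zz-.008)&(P[:,2]<zz+.01)]
    else:
        m=mask(c,n[1]);win=np.zeros_like(m);cv2.circle(win,(u,v),32,255,-1)
        m&=win
        P=W[m>0]; zz=.07 if n[0]=='j' else .014
        if n[0]=='l':
            K=P[P[:,2]>.04]; print('  knob top',K.mean(0).round(4) if len(K) else None,len(K))
            cs,_=cv2.findContours(m,0,1);cc=max(cs,key=cv2.contourArea)
            (x,y),r=cv2.minEnclosingCircle(cast(c,cc[:,0],.014)[:,:2].astype(np.float32)*1000);print('  disc contour',x,y,r)
        P=P[abs(P[:,2]-zz)<.008]
    if len(P):
        (x,y),r=cv2.minEnclosingCircle(P[:,:2].astype(np.float32)*1000)
        print(n,round(x,1),round(y,1),'r',round(r,1),'z',P[:,2].mean().round(4),len(P),'reach',round(np.hypot(x,y)))
E
```

```text
jg 507.1 407.9 r 41.8 z 0.0688 283 reach 651
jb 491.3 -85.4 r 42.2 z 0.0692 293 reach 499
jr 606.7 -243.8 r 42.4 z 0.069 292 reach 654
jy 527.5 -393.8 r 42.2 z 0.0688 306 reach 658
  knob top [0.6065 0.2331 0.1169] 92
  disc contour 618.0795288085938 250.41680908203125 42.38066864013672
ly 618.0 250.5 r 42.6 z 0.014 861 reach 667
  knob top [0.6683 0.0716 0.0734] 84
  disc contour 673.6456909179688 74.1224365234375 41.67212677001953
lg 674.1 74.4 r 42.3 z 0.0141 839 reach 678
  knob top [ 0.6343 -0.0988  0.1179] 91
  disc contour 648.5346069335938 -105.83929443359375 42.85616683959961
lb 648.9 -106.4 r 42.6 z 0.0142 878 reach 658
  knob top [ 0.3744 -0.2897  0.0716] 92
  disc contour 372.2704162597656 -296.9049072265625 42.742740631103516
lr 371.8 -297.0 r 42.9 z 0.0148 917 reach 476
cup 406.4 280.9 r 37.9 z 0.0839 248 reach 494
bowl 455.2 101.6 r 44.5 z 0.0435 305 reach 466
```

Disc and rim circles match the given sizes (radii about 43 and 40 mm, heights 14 and 69 mm), so I'll start moving. First I square up the tool yaw and head for the red lid.

>>> drive_tool:
  moves: [60,0,0,0,0,0,6.8,60,0,0,0,0,0,6.8,60,0,0,0,0,0,6.9,60,24,-39,0,0,0,0,60,24,-39,0,0,0,0,60,24,-39,0,0,0,0,60,24,-39,0,0,0,0,60,24,-39,0,0,0,0]
  grip_force: 20

```text
t: 0.9
tool_pos: [0.3306, -0.3653, 0.4043]
orientation: [-3.141, 0.001, 0.0]
force: [0.5, -0.8, -0.2]
opening: 0.06
gripper_force: 0.0
```

```bash
cat >> h.py <<'E'
from scipy.spatial.transform import Rotation as Ro
def togo(robot,x,y,z):
    "shift in mm along tool axes to put TCP at x,y,z (mm)"
    s=robot.read_state();R=Ro.from_rotvec(s['orientation'])
    p=np.array(s['tool_pos'])*1000
    print('t',round(s['t'],2),'tcp',p.round(1),'Rcols x',R.as_matrix()[:,0].round(3),'z',R.as_matrix()[:,2].round(3),'F',np.round(s['force'],1),'open',round(s['opening']*1000,1),'gf',round(s['gripper_force'],1))
    print('togo',R.inv().apply(np.array([x,y,z])-p).round(1))
E
python3 - <<'E'
from h import *
from plant import robot
togo(robot,372,-297,250)
c=dict(np.load('top0.npz'));W=world(c)
for n in('ly','lg','lb','lr'):
    u,v=SEEDS[n];g=c['color'][v-25:v+25,u-25:u+25]
    P=W[v-22:v+22,u-22:u+22].reshape(-1,3);K=P[P[:,2]>.03];print(n,np.percentile(K[:,2],[10,50,90]).round(3),np.median(K,0).round(3))
E
```

```text
t 0.9 tcp [ 330.6 -365.3  404.3] Rcols x [ 1. -0. -0.] z [-0.  0. -1.] F [ 0.5 -0.8 -0.2] open 60.0 gf 0.0
togo [ 41.4 -68.2 154.3]
ly [0.04  0.048 0.052] [0.616 0.247 0.048]
lg [0.042 0.049 0.051] [0.673 0.072 0.049]
lb [0.044 0.049 0.053] [ 0.646 -0.105  0.049]
lr [0.04  0.049 0.052] [ 0.374 -0.295  0.049]
```

Knob tops are at about 49 mm, as expected. Now I move above the red lid and descend.

>>> drive_tool:
  moves: [60,21,-34,0,0,0,0,60,20,-34,20,0,0,0,60,0,0,50,0,0,0,60,0,0,50,0,0,0,60,0,0,0,0,0,0]

```text
t: 1.4
tool_pos: [0.3688, -0.296, 0.2773]
orientation: [-3.132, -0.002, 0.015]
force: [0.1, 1.2, -0.1]
opening: 0.0599
gripper_force: 0.0
```

```bash
python3 - <<'E'
from h import *
from plant import robot
togo(robot,372,-297,204)
c=robot.read_camera('wrist');cv2.imwrite('pics/w1.png',c['color'][:,:,::-1])
m=mask(c,'r');cs,_=cv2.findContours(m,0,1);cc=max(cs,key=cv2.contourArea)
(x,y),r=cv2.minEnclosingCircle(cast(c,cc[:,0],.014)[:,:2].astype(np.float32)*1000);print(x,y,r,len(cc))
E
```

```text
t 1.4 tcp [ 368.8 -296.   277.3] Rcols x [ 1.     0.001 -0.009] z [-0.009  0.009 -1.   ] F [ 0.1  1.2 -0.1] open 59.9 gf 0.0
togo [ 3.9  1.7 73.3]
374.1471252441406 -295.5481262207031 42.66508483886719 341
```

View pics/w1.png

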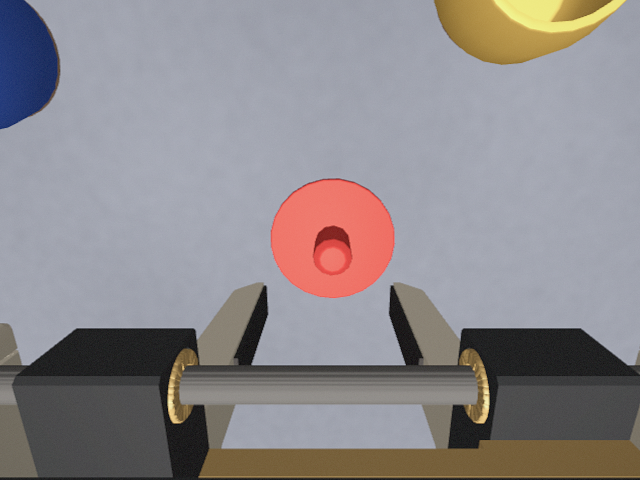

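The wrist view shows the red lid centred between the fingers, with its knob at (332,255). Its disc centre agrees with the top camera to 2 mm. Next I descend and grip.

>>> drive_tool:
  moves: [60,4,1,30,0,0,0,60,0,0,25,0,0,0,60,0,0,15,0,0,0,60,0,0,0,0,0,0,60,0,0,0,0,0,0]

```text
t: 1.95
tool_pos: [0.3759, -0.3011, 0.2173]
orientation: [3.14, -0.001, 0.003]
force: [-0.8, 0.4, 0.3]
opening: 0.0598
gripper_force: 0.0
```

```bash
python3 - <<'E'
from h import *
from plant import robot
togo(robot,373,-296.5,205)
E
```

```text
t 1.95 tcp [ 375.9 -301.1  217.3] Rcols x [ 1.    -0.001  0.002] z [ 0.002 -0.002 -1.   ] F [-0.8  0.4  0.3] open 59.8 gf 0.0
togo [-3.  -4.7 12.3]
```

>>> drive_tool:
  moves: [60,-3,-5,6,0,0,0,60,0,0,6,0,0,0,60,0,0,0,0,0,0,60,0,0,0,0,0,0,10,0,0,0,0,0,0,10,0,0,0,0,0,0,10,0,0,0,0,0,0,10,0,0,0,0,0,0]

```text
t: 2.75
tool_pos: [0.3722, -0.295, 0.2028]
orientation: [3.142, -0.0, 0.0]
force: [0.6, 0.2, 1.2]
opening: 0.0327
gripper_force: 0.0
```

>>> drive_tool:
  moves: [10,0,0,0,0,0,0,10,0,0,0,0,0,0,10,0,0,0,0,0,0]

```text
t: 3.05
tool_pos: [0.3722, -0.2951, 0.2028]
orientation: [3.141, -0.0, 0.0]
force: [0.2, -0.4, -0.1]
opening: 0.0237
gripper_force: 20.0
```

Gripped with a 23.7 mm opening. Next I lift and carry it to the red jar.

>>> drive_tool:
  moves: [10,0,0,-15,0,0,0,10,0,0,-30,0,0,0,10,0,0,-40,0,0,0,10,0,0,-40,0,0,0,10,20,-5,-25,0,0,0,10,40,-9,0,0,0,0,10,40,-9,0,0,0,0,10,40,-9,0,0,0,0]

```text
t: 3.85
tool_pos: [0.5135, -0.2625, 0.3529]
orientation: [3.141, -0.001, 0.0]
force: [-0.2, -0.9, -1.1]
opening: 0.0235
gripper_force: 20.0
```

>>> drive_tool:
  moves: [10,40,-9,0,0,0,0,10,35,-6,0,0,0,0,10,20,-4,0,0,0,0,10,0,0,0,0,0,0,10,0,0,0,0,0,0,10,0,0,0,0,0,0]

```text
t: 4.45
tool_pos: [0.6064, -0.2442, 0.3523]
orientation: [-3.141, 0.001, 0.002]
force: [-1.2, 0.3, -1.5]
opening: 0.0234
gripper_force: 20.0
```

```bash
python3 - <<'E'
from h import *
from plant import robot
togo(robot,607,-244,285)
E
```

```text
t 4.45 tcp [ 606.4 -244.2  352.3] Rcols x [ 1.    -0.    -0.001] z [-0.001  0.    -1.   ] F [-1.2  0.3 -1.5] open 23.4 gf 20.0
togo [ 0.7 -0.2 67.3]
```

>>> drive_tool:
  moves: [10,0,0,25,0,0,0,10,0,0,25,0,0,0,10,0,0,15,0,0,0,10,0,0,10,0,0,0,10,0,0,5,0,0,0,10,0,0,4,0,0,0,10,0,0,0,0,0,0,10,0,0,0,0,0,0]

```text
t: 5.25
tool_pos: [0.6075, -0.2441, 0.2697]
orientation: [3.141, 0.0, 0.002]
force: [-0.0, -0.7, -2.1]
opening: 0.0235
gripper_force: 20.0
```

```bash
python3 - <<'E'
from h import *
from plant import robot
togo(robot,607,-244,265)
c=robot.read_camera('wrist');cv2.imwrite('pics/w2.png',c['color'][:,:,::-1])
E
```

```text
t 5.25 tcp [ 607.5 -244.1  269.7] Rcols x [1.    0.    0.001] z [ 0.001 -0.001 -1.   ] F [-0.  -0.7 -2.1] open 23.5 gf 20.0
togo [-0.5 -0.1  4.7]
```

View pics/w2.png

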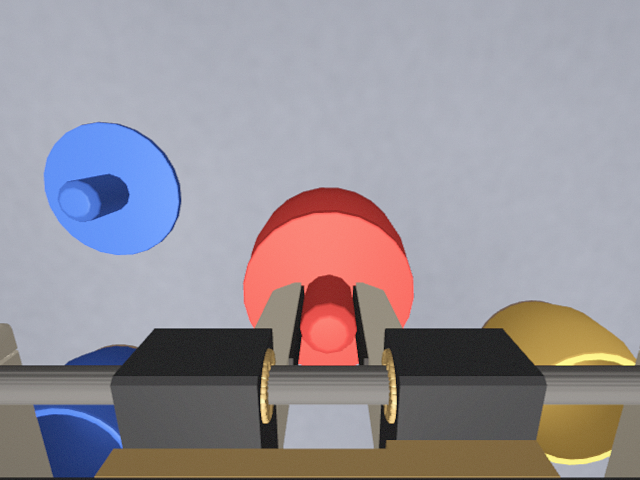

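The lid sits centred over the red jar at (328,280), about 5 mm above its seat. I'll lower it the rest of the way.

>>> drive_tool:
  moves: [10,0,0,2,0,0,0,10,0,0,2,0,0,0,10,0,0,1,0,0,0,10,0,0,0,0,0,0,10,0,0,0,0,0,0]

```text
t: 5.8
tool_pos: [0.6074, -0.244, 0.2647]
orientation: [3.141, 0.0, 0.001]
force: [-2.2, 1.3, 5.5]
opening: 0.0238
gripper_force: 20.0
```

>>> drive_tool:
  moves: [60,0,0,0,0,0,0,60,0,0,0,0,0,0,60,0,0,0,0,0,0,60,0,0,-20,0,0,0,60,0,0,-40,0,0,0,60,10,-34,0,0,0,0,60,10,-35,0,0,0,0,60,10,-35,0,0,0,0]

```text
t: 6.6
tool_pos: [0.6374, -0.1392, 0.3242]
orientation: [3.141, -0.002, 0.001]
force: [0.8, 0.5, 0.7]
opening: 0.0603
gripper_force: 0.0
```

>>> drive_tool:
  moves: [60,11,-34,0,0,0,0,60,0,0,30,0,0,0,60,0,0,20,0,0,0,60,0,0,0,0,0,0,60,0,0,0,0,0,0,60,0,0,0,0,0,0]

```text
t: 7.2
tool_pos: [0.6487, -0.1064, 0.2754]
orientation: [3.141, -0.001, 0.003]
force: [-0.7, -0.0, 0.6]
opening: 0.0603
gripper_force: 0.0
```

```bash
cat > look.py <<'E'
import sys
from h import *
from plant import robot
k,x,y,z=sys.argv[1],*map(float,sys.argv[2:5])
c=robot.read_camera('wrist');togo(robot,x,y,z)
m=mask(c,k);cs,_=cv2.findContours(m,0,1)
for cc in sorted(cs,key=cv2.contourArea)[-2:]:
    if len(cc)>60:
        (x,y),r=cv2.minEnclosingCircle(cast(c,cc[:,0],.014)[:,:2].astype(np.float32)*1000);print('disc',round(x,1),round(y,1),'r',round(r,1),cv2.boundingRect(cc))
E
python3 look.py b 648.5 -106 203; python3 - <<'E'
from h import *
from plant import robot
c=robot.read_camera('top');W=world(c);u,v=421,204
P=W[v-40:v+40,u-40:u+40].reshape(-1,3);P=P[mask(c,'r')[v-40:v+40,u-40:u+40].ravel()>0]
print(np.percentile(P[:,2],[10,50,80,95]).round(3))
D=P[abs(P[:,2]-.076)<.008];print(cv2.minEnclosingCircle(D[:,:2].astype(np.float32)*1000))
E
```

```text
t 7.25 tcp [ 648.8 -106.5  275.7] Rcols x [ 1.    -0.001  0.003] z [ 0.003 -0.001 -1.   ] F [-0.  -0.5 -0.1] open 59.9 gf 0.0
togo [-0.5 -0.6 72.7]
disc 487.6 -81.0 r 48.5 (239, 405, 119, 43)
disc 650.9 -104.5 r 42.7 (265, 188, 124, 119)
[0.051 0.076 0.078 0.08 ]
((608.295166015625, -245.17726135253906), 42.79778289794922)
```

The red lid is seated: its disc top is at 76 mm and it is centred within 2 mm. Blue is next.

>>> drive_tool:
  moves: [60,1,-1,30,0,0,0,60,0,0,25,0,0,0,60,0,0,12,0,0,0,60,0,0,5,0,0,0,60,0,0,0,0,0,0,60,0,0,0,0,0,0,10,0,0,0,0,0,0,10,0,0,0,0,0,0]

```text
t: 8.1
tool_pos: [0.6497, -0.1051, 0.203]
orientation: [3.141, 0.0, 0.003]
force: [0.4, 0.4, 0.0]
opening: 0.0488
gripper_force: 0.0
```

>>> drive_tool:
  moves: [10,0,0,0,0,0,0,10,0,0,0,0,0,0,10,0,0,0,0,0,0,10,0,0,0,0,0,0,10,0,0,0,0,0,0,10,0,0,0,0,0,0]

```text
t: 8.7
tool_pos: [0.6492, -0.105, 0.2018]
orientation: [3.142, 0.0, 0.0]
force: [-1.0, 0.0, 1.6]
opening: 0.0235
gripper_force: 20.0
```

>>> drive_tool:
  moves: [10,0,0,-20,0,0,0,10,0,0,-40,0,0,0,10,0,0,-40,0,0,0,10,-8,0,-20,0,0,0,10,-40,-5,0,0,0,0,10,-40,-5,0,0,0,0,10,-40,-5,0,0,0,0,10,-30,-5,0,0,0,0]

```text
t: 9.5
tool_pos: [0.489, -0.0847, 0.321]
orientation: [-3.141, 0.0, 0.002]
force: [0.1, 0.7, -0.4]
opening: 0.0236
gripper_force: 20.0
```

>>> drive_tool:
  moves: [10,0,0,20,0,0,0,10,0,0,15,0,0,0,10,0,0,10,0,0,0,10,0,0,5,0,0,0,10,0,0,0,0,0,0,10,0,0,0,0,0,0]

```text
t: 10.1
tool_pos: [0.4916, -0.0851, 0.2719]
orientation: [-3.142, -0.0, 0.0]
force: [0.1, -0.3, -1.2]
opening: 0.0234
gripper_force: 20.0
```

```bash
python3 - <<'E'
from h import *
from plant import robot
togo(robot,491,-85.5,265)
E
```

```text
t 10.1 tcp [491.6 -85.1 271.9] Rcols x [ 1.  0. -0.] z [-0.  0. -1.] F [ 0.1 -0.3 -1.2] open 23.4 gf 20.0
togo [-0.6  0.4  6.9]
```

>>> drive_tool:
  moves: [10,0,0,3,0,0,0,10,0,0,2,0,0,0,10,0,0,2,0,0,0,10,0,0,1,0,0,0,10,0,0,0,0,0,0,10,0,0,0,0,0,0]

```text
t: 10.7
tool_pos: [0.4911, -0.085, 0.2638]
orientation: [3.142, 0.0, 0.0]
force: [0.9, 0.4, -1.5]
opening: 0.0235
gripper_force: 20.0
```

>>> drive_tool:
  moves: [10,0,0,1,0,0,0,10,0,0,0,0,0,0,10,0,0,0,0,0,0]

```text
t: 11.0
tool_pos: [0.4913, -0.085, 0.2636]
orientation: [3.141, 0.0, 0.0]
force: [-4.4, 0.7, 6.9]
opening: 0.0237
gripper_force: 20.0
```

Contact. I release and go to the green lid.

>>> drive_tool:
  moves: [60,0,0,0,0,0,0,60,0,0,0,0,0,0,60,0,0,0,0,0,0,60,0,0,-20,0,0,0,60,0,0,-40,0,0,0,60,30,-26,0,0,0,0,60,30,-26,0,0,0,0,60,30,-26,0,0,0,0]

```text
t: 11.8
tool_pos: [0.5822, -0.0062, 0.3234]
orientation: [3.141, -0.001, 0.002]
force: [0.3, -1.4, -0.2]
opening: 0.0597
gripper_force: 0.0
```

>>> drive_tool:
  moves: [60,30,-26,0,0,0,0,60,30,-26,0,0,0,0,60,32,-29,0,0,0,0,60,0,0,30,0,0,0,60,0,0,20,0,0,0,60,0,0,0,0,0,0,60,0,0,0,0,0,0]

```text
t: 12.5
tool_pos: [0.6729, 0.0739, 0.2724]
orientation: [3.142, -0.0, -0.002]
force: [0.2, 0.0, 0.1]
opening: 0.0601
gripper_force: 0.0
```

```bash
python3 look.py g 673.8 74 203; cat > seat.py <<'E'
import sys
from h import *
from plant import robot
c=robot.read_camera('top');W=world(c)
for n in sys.argv[1:]:
    u,v=SEEDS[n];s=np.s_[v-40:v+40,u-40:u+40]
    P=W[s][mask(c,n[1])[s]>0];D=P[abs(P[:,2]-.076)<.008]
    (x,y),r=cv2.minEnclosingCircle(D[:,:2].astype(np.float32)*1000)
    J=P[abs(P[:,2]-.045)<.02]
    print(n,np.percentile(P[:,2],[10,50,80]).round(3),'disc',round(x,1),round(y,1),round(r,1))
E
python3 seat.py jb
```

```text
t 12.55 tcp [673.4  73.8 273.8] Rcols x [ 1.    -0.     0.001] z [ 0.001  0.    -1.   ] F [0.5 0.8 0.6] open 59.9 gf 0.0
togo [ 0.3 -0.2 70.8]
disc 669.1 76.2 r 18.1 (308, 233, 39, 51)
jb [0.073 0.076 0.078] disc 491.3 -85.9 42.6
```

>>> drive_tool:
  moves: [60,1,-1,30,0,0,0,60,0,0,24,0,0,0,60,0,0,12,0,0,0,60,0,0,5,0,0,0,60,0,0,0,0,0,0,60,0,0,0,0,0,0,10,0,0,0,0,0,0,10,0,0,0,0,0,0]

```text
t: 13.4
tool_pos: [0.6747, 0.075, 0.203]
orientation: [-3.141, -0.0, -0.003]
force: [0.2, 0.5, 0.0]
opening: 0.0485
gripper_force: 0.0
```

>>> drive_tool:
  moves: [10,0,0,0,0,0,0,10,0,0,0,0,0,0,10,0,0,0,0,0,0,10,0,0,0,0,0,0,10,0,0,0,0,0,0,10,0,0,0,0,0,0]

```text
t: 14.0
tool_pos: [0.6742, 0.075, 0.2018]
orientation: [3.142, 0.0, -0.0]
force: [-0.9, 0.1, 0.4]
opening: 0.0237
gripper_force: 20.0
```

>>> drive_tool:
  moves: [10,0,0,-20,0,0,0,10,0,0,-40,0,0,0,10,0,0,-40,0,0,0,10,0,0,-20,0,0,0,10,-17,-33,0,0,0,0,10,-17,-33,0,0,0,0,10,-17,-33,0,0,0,0,10,-17,-33,0,0,0,0]

```text
t: 14.8
tool_pos: [0.6052, 0.208, 0.3213]
orientation: [3.142, -0.001, -0.001]
force: [0.5, -0.3, -1.1]
opening: 0.0237
gripper_force: 20.0
```

>>> drive_tool:
  moves: [10,-17,-33,0,0,0,0,10,-17,-33,0,0,0,0,10,-17,-33,0,0,0,0,10,-17,-33,0,0,0,0,10,-17,-33,0,0,0,0,10,-14,-36,0,0,0,0,10,0,0,0,0,0,0,10,0,0,0,0,0,0]

```text
t: 15.6
tool_pos: [0.5065, 0.4087, 0.3212]
orientation: [3.141, 0.003, -0.001]
force: [0.7, 0.6, -1.5]
opening: 0.0237
gripper_force: 20.0
```

```bash
python3 - <<'E'
from h import *
from plant import robot
togo(robot,507,408,265)
E
```

```text
t 15.6 tcp [506.5 408.7 321.2] Rcols x [ 1.     0.002 -0.001] z [-0.001 -0.001 -1.   ] F [ 0.7  0.6 -1.5] open 23.7 gf 20.0
togo [ 0.5  0.6 56.2]
```

>>> drive_tool:
  moves: [10,0,0,20,0,0,0,10,0,0,15,0,0,0,10,0,0,10,0,0,0,10,0,0,6,0,0,0,10,0,0,3,0,0,0,10,0,0,2,0,0,0,10,0,0,0,0,0,0,10,0,0,0,0,0,0]

```text
t: 16.4
tool_pos: [0.5073, 0.4082, 0.2664]
orientation: [-3.141, -0.0, -0.001]
force: [-0.1, 0.2, -0.3]
opening: 0.0235
gripper_force: 20.0
```

>>> drive_tool:
  moves: [10,0,0,1,0,0,0,10,0,0,0,0,0,0,10,0,0,0,0,0,0]

```text
t: 16.7
tool_pos: [0.5071, 0.4081, 0.2649]
orientation: [-3.141, -0.0, -0.0]
force: [0.1, -0.2, -1.2]
opening: 0.0237
gripper_force: 20.0
```

>>> drive_tool:
  moves: [10,0,0,1,0,0,0,10,0,0,0,0,0,0,10,0,0,0,0,0,0]

```text
t: 17.0
tool_pos: [0.5072, 0.408, 0.2638]
orientation: [-3.142, -0.0, -0.0]
force: [-0.6, -0.1, -0.7]
opening: 0.0238
gripper_force: 20.0
```

>>> drive_tool:
  moves: [10,0,0,1,0,0,0,10,0,0,0,0,0,0,10,0,0,0,0,0,0]

```text
t: 17.3
tool_pos: [0.5072, 0.4081, 0.2637]
orientation: [-3.141, -0.0, -0.001]
force: [-2.4, -3.5, 5.6]
opening: 0.0238
gripper_force: 20.0
```

Contact. I release and go to the yellow lid.

>>> drive_tool:
  moves: [60,0,0,0,0,0,0,60,0,0,0,0,0,0,60,0,0,0,0,0,0,60,0,0,-20,0,0,0,60,0,0,-40,0,0,0,60,22,31,0,0,0,0,60,22,31,0,0,0,0,60,22,31,0,0,0,0]

```text
t: 18.1
tool_pos: [0.5737, 0.3143, 0.3232]
orientation: [-3.141, -0.002, -0.001]
force: [0.8, 0.6, -0.1]
opening: 0.0603
gripper_force: 0.0
```

>>> drive_tool:
  moves: [60,22,31,0,0,0,0,60,23,33,0,0,0,0,60,0,0,30,0,0,0,60,0,0,20,0,0,0,60,0,0,0,0,0,0,60,0,0,0,0,0,0]

```text
t: 18.7
tool_pos: [0.618, 0.251, 0.2726]
orientation: [3.141, 0.0, -0.002]
force: [-0.4, 0.1, 0.8]
opening: 0.06
gripper_force: 0.0
```

```bash
python3 look.py y 618 250.5 202; python3 seat.py jg
```

```text
t 18.75 tcp [618.4 251.3 273.8] Rcols x [1.    0.    0.001] z [ 0.001  0.    -1.   ] F [ 0.9 -0.  -0.8] open 60.1 gf 0.0
togo [-0.4  0.9 71.8]
disc 613.4 252.6 r 18.5 (308, 234, 40, 51)
disc 421.3 176.5 r 183.7 (198, 440, 442, 38)
jg [0.074 0.076 0.078] disc 509.7 397.9 41.1
```

>>> drive_tool:
  moves: [60,0,0,30,0,0,0,60,0,0,24,0,0,0,60,0,0,12,0,0,0,60,0,0,5,0,0,0,60,0,0,0,0,0,0,60,0,0,0,0,0,0,10,0,0,0,0,0,0,10,0,0,0,0,0,0]

```text
t: 19.6
tool_pos: [0.6186, 0.2512, 0.203]
orientation: [-3.141, -0.0, -0.003]
force: [0.4, -0.6, -0.1]
opening: 0.0485
gripper_force: 0.0
```

>>> drive_tool:
  moves: [10,0,0,0,0,0,0,10,0,0,0,0,0,0,10,0,0,0,0,0,0,10,0,0,0,0,0,0,10,0,0,0,0,0,0,10,0,0,0,0,0,0]

```text
t: 20.2
tool_pos: [0.6182, 0.251, 0.2018]
orientation: [-3.142, -0.0, -0.0]
force: [-0.7, 0.3, 0.8]
opening: 0.0235
gripper_force: 20.0
```

>>> drive_tool:
  moves: [10,0,0,-20,0,0,0,10,0,0,-40,0,0,0,10,0,0,-40,0,0,0,10,0,0,-40,0,0,0,10,0,0,-10,0,0,0,10,-6,40,0,0,0,0,10,-6,40,0,0,0,0,10,-6,40,0,0,0,0]

```text
t: 21.0
tool_pos: [0.5993, 0.13, 0.3499]
orientation: [3.141, 0.002, -0.003]
force: [-0.5, -0.6, -1.7]
opening: 0.0233
gripper_force: 20.0
```

>>> drive_tool:
  moves: [10,-6,40,0,0,0,0,10,-6,40,0,0,0,0,10,-6,40,0,0,0,0,10,-6,40,0,0,0,0,10,-6,40,0,0,0,0,10,-6,40,0,0,0,0,10,-6,40,0,0,0,0,10,-6,40,0,0,0,0]

```text
t: 21.8
tool_pos: [0.5512, -0.1904, 0.3499]
orientation: [-3.141, -0.0, 0.003]
force: [0.4, 0.2, -2.0]
opening: 0.0236
gripper_force: 20.0
```

>>> drive_tool:
  moves: [10,-6,40,0,0,0,0,10,-6,40,0,0,0,0,10,-6,40,0,0,0,0,10,-6,40,0,0,0,0,10,-1,30,0,0,0,0,10,0,15,0,0,0,0,10,0,0,0,0,0,0,10,0,0,0,0,0,0]

```text
t: 22.6
tool_pos: [0.5273, -0.3931, 0.3506]
orientation: [-3.14, -0.0, 0.002]
force: [-0.9, 0.6, -2.1]
opening: 0.0232
gripper_force: 20.0
```

```bash
python3 - <<'E'
from h import *
from plant import robot
togo(robot,527.5,-394,265)
E
python3 seat.py jg jr jb
```

```text
t 22.6 tcp [ 527.3 -393.1  350.6] Rcols x [ 1.     0.    -0.001] z [-0.001  0.002 -1.   ] F [-0.9  0.6 -2.1] open 23.2 gf 20.0
togo [ 0.3  1.  85.6]
jg [0.073 0.076 0.078] disc 507.7 406.0 43.0
jr [0.055 0.076 0.078] disc 607.8 -244.9 42.9
jb [0.073 0.076 0.078] disc 491.4 -86.1 42.6
```

All three lids are seated and centred; the earlier green reading was occlusion by the arm. Now I lower yellow.

>>> drive_tool:
  moves: [10,0,1,30,0,0,0,10,0,0,25,0,0,0,10,0,0,15,0,0,0,10,0,0,8,0,0,0,10,0,0,4,0,0,0,10,0,0,3,0,0,0,10,0,0,0,0,0,0,10,0,0,0,0,0,0]

```text
t: 23.45
tool_pos: [0.5274, -0.3953, 0.2679]
orientation: [3.141, -0.0, 0.002]
force: [-0.1, 0.5, -2.3]
opening: 0.024
gripper_force: 20.0
```

>>> drive_tool:
  moves: [10,0,0,1,0,0,0,10,0,0,0,0,0,0,10,0,0,0,0,0,0]

```text
t: 23.75
tool_pos: [0.5271, -0.3951, 0.266]
orientation: [3.141, -0.0, 0.0]
force: [-0.3, 0.3, -1.4]
opening: 0.0233
gripper_force: 20.0
```

>>> drive_tool:
  moves: [10,0,0,1,0,0,0,10,0,0,0,0,0,0,10,0,0,1,0,0,0,10,0,0,0,0,0,0,10,0,0,0,0,0,0]

```text
t: 24.25
tool_pos: [0.5272, -0.395, 0.2638]
orientation: [3.141, -0.0, 0.0]
force: [0.6, -0.1, -1.5]
opening: 0.0237
gripper_force: 20.0
```

>>> drive_tool:
  moves: [10,0,0,1,0,0,0,10,0,0,0,0,0,0,10,0,0,0,0,0,0]

```text
t: 24.55
tool_pos: [0.5272, -0.395, 0.2637]
orientation: [3.141, 0.0, 0.001]
force: [-2.2, 2.4, 4.5]
opening: 0.0235
gripper_force: 20.0
```

Contact. I release, lift and move clear.

>>> drive_tool:
  moves: [60,0,0,0,0,0,0,60,0,0,0,0,0,0,60,0,0,0,0,0,0,60,0,0,-20,0,0,0,60,0,0,-40,0,0,0,60,0,0,-45,0,0,0,60,-40,15,0,0,0,0,60,-40,15,0,0,0,0]

```text
t: 25.35
tool_pos: [0.4475, -0.4252, 0.3703]
orientation: [3.138, 0.004, 0.005]
force: [0.2, -1.5, 0.0]
opening: 0.0603
gripper_force: 0.0
```

>>> drive_tool:
  moves: [60,-40,15,0,0,0,0,60,-40,15,0,0,0,0,60,0,0,0,0,0,0,60,0,0,0,0,0,0]

```text
t: 25.75
tool_pos: [0.3664, -0.4555, 0.3679]
orientation: [3.141, -0.004, 0.001]
force: [-0.2, 0.7, -0.6]
opening: 0.0604
gripper_force: 0.0
```

```bash
python3 seat.py jg jr jb jy; python3 - <<'E'
from plant import robot
import cv2
for n in('top','side'): cv2.imwrite(f'pics/{n}9.png',robot.read_camera(n)['color'][:,:,::-1])
E
```

```text
jg [0.073 0.076 0.078] disc 507.9 406.0 43.1
jr [0.055 0.076 0.078] disc 607.8 -244.8 42.9
jb [0.072 0.076 0.078] disc 491.4 -86.0 42.6
jy [0.051 0.076 0.078] disc 528.5 -395.3 42.9
```

View pics/side9.png

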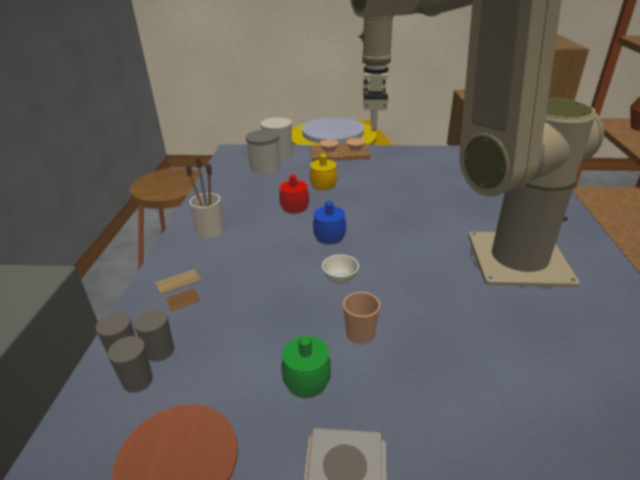

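The side view shows all four lids flat on their own jars, with knobs at green (305,345), blue (329,208), red (293,181) and yellow (323,159). The cup and bowl have not moved, and the arm is clear.

```bash
python3 -c "
from plant import robot
print(robot.close_job())"
```

```text
the job is handed in; nothing more can be done
None
```

All four lids sit flat on the jars of their own colour, with the jars, cup and bowl left where they stood; I handed the job in at about 26 s, and the verdict was not reported back.

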